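# Free the cocked speaker carton from the stock tray and pack it

### The arm

A 7-joint arm with a two-finger parallel gripper is mounted at the origin on the work surface. World frame = base frame: x ahead of the robot, y to its left, z up, the work surface at z = 0. Lengths are in m, angles in rad, forces in N, time in s.
With the tool pointing down it reaches from about 0.35 to 0.9 m from the base axis. Payload 8.1 kg.
Tool frame: the origin (TCP) lies at the very end of the fingers, on their centre line; the grasp point (between the pads) lies 19 mm behind it (arm.tcp_to_grasp is the z of the grasp point in the tool frame, in m); z points along the fingers, y is the line along which they close (so a half turn about z gives the same grasp; the last joint's range is limited). The gripper opens to 92 mm and grips with 3 to 60 N. Pads are 19 mm wide; open, the fingers measure 130 mm over their backs; the gripper's body (75 mm by 190 mm) begins 47 mm behind the grasp point.
Start: joints at [1.13, 0.434, 0.025, 1.573, -0.012, 1.134, -0.075], TCP at [0.207, -0.59, 0.227] pointing down, gripper open.
Joint ranges: [-2.62, 2.62], [-0.44, 2.09], [-1.27, 1.32], [0.08, 2.57], [-1.32, 4.46], [0.12, 2], [-2.74, 2.74]. Speed limits (rad/s): [2.22, 2.22, 3.01, 3.01, 3.14, 3.14, 3.14].

### API

Orientations are given as a rotation vector (axis times angle).
In Python, from cell import readout, vision, sign_off, arm gives the robot as it stands. The module is installed in compiled form; this text tells all that it offers.
- The arm moves only by the shell command python3 -m creep 'ROWS' [FORCE]. ROWS is JSON, a list of rows, each a list of 5 numbers: the shift along the tool's x, y, z in units of 4 cm (1.0 is 4 cm), then the turn about the tool's z in units of 4 degrees (1.0 is 4 degrees), then the opening, from 0 (shut) to 1 (fully open). A call has 1 to 12 rows; each row shifts and turns the commanded pose from where the row before left it, along the tool's axes as they then stand; what a row does not reach is not made up. A row lasts 1/8 s, in which the tool goes at most 62.5 mm and 10.7 degrees, less where a joint would pass 70% of its speed; a pose out of reach is approached as far as the arm can. A call with a number of a shift or a turn outside -1 to 1 is refused whole. A call with a gripper value outside its range is refused whole. The fingers move at their own pace and stop on an object; FORCE is the grip in N (left out, the last holds). Time passes only in rows, so rows that do not move let the fingers close. It gives the time, the measured TCP pose, the force, the opening and the grip force at its end, in the units of the state.
- readout.observe(): the state, without advancing time (a new reading comes with each control period).
- vision.get_image(name): name is "scene" or "top" or "wrist"; returns a dict with "pixels" (480x640x3 uint8, blue, green, red), "z_map" (480x640 float32, m along the optical axis (not along the pixel's ray), 0 where there is no reading), "camera_matrix" (3x3 intrinsics, pixels), "position" and "rotation" of the camera in the world. Camera axes: x right, y up, looking along -z (the intrinsics and any distortion apply to the point x, -y, -z); pixel columns grow to the right and rows downward; lengths in m; the calibration is good to about 2 mm. A picture is of the moment at which its call begins.
- sign_off(): hands the job in; it is judged then, once.
The state is a dict: "clock": time; "joints": joint angles; "dq": joint speeds; "joint_efforts": joint torques, N m; "position": TCP position; "ee_rot": TCP orientation; "force": force on the tool from outside, world axes, zero at the start; "ft_torque": the same for the moment, N m; "width": opening from 0.0 (shut) to 1.0 (fully open); "gripper_force": force on a finger pad.
Only numpy, scipy, OpenCV 4.12 (cv2) and the standard library are available. Lean on these libraries where they do the work, as an engineer would, in place of code of your own. Each camera call takes 0.05 s, during which the arm holds its last target. There are 200 camera calls.

### The job

The speaker carton has gone in crooked and its corners are caught under the stock tray's glued shoulders: turn it level inside the tray, without forcing the card, and lift it straight out. Then set it down gently in the open mailer, flat and right way up, with its long side running towards the mailer's lid. Leave the flat accessory carton in the tray and the phone, tape roll and mug where they are.

Things in the scene. Friction and masses are not known exactly. Their poses are not given: they have to be found in the camera images.
- product: speaker carton: closed white box with grey foot band and a speaker picture on both long sides; 112 (x) x 62 (y) x 76 mm (z), 0.35 kg, stiff. Origin: centre of underside; z out of its top. Starts cocked about 26 deg about its y (parallel to the tray's): -x bottom edge on the tray floor, +x end up, underside resting on the flat carton. Grip its picture sides, 62 mm apart, at any tilt
- tray: open kraft stock tray, fixed to the desk. Origin: centre of underside. Inside 152 (x) x 204 mm (y), walls and floor 4 mm thick. Along both x sides a rigid glued shoulder is folded in at the top: 15 mm wide, underside at z 96, top at z 101 mm. The two y ends are 58 mm high, with 26 mm wide corner columns 96 mm high
- tray_mouth (a point): middle of the opening between the tray's shoulders, 101 mm above the tray's origin; axes as the tray's. The opening is 122 mm in x, so the carton passes level (112 mm) and near its middle, but not cocked by more than about 8 deg
- flat_box: flat grey accessory carton, 67 (x) x 130 (y) x 19.5 mm, 0.15 kg, loose on the tray floor against the tray's +x wall, under the raised end of the speaker carton. Origin: centre of underside. The speaker carton clears it level with its underside 24 mm or more above the tray's origin
- mailer: open kraft mailer box, fixed to the desk. Origin: centre of underside. Inside 152 (x) x 134 mm (y), floor top at z 4 mm, walls 6 mm thick, rim at z 86 mm. Its lid is hinged at the +x side and folded right back, sloping down to the desk over 140 mm beyond the box; nothing stands above the rim
- phone: red phone, 150 x 72 x 8 mm, lying on the desk between tray and mailer; bystander. Origin: centre of its underside.
- tape_roll: roll of yellow packing tape, 104 mm across, 48 mm high, lying flat; bystander. Origin: centre of its underside.
- mug: white mug, 80 mm across, 92 mm high; bystander. Origin: centre of its underside.
Things that resemble listed ones, but are neither listed nor needed, are in the scene too. Leave any pink look-alike of the product alone. Of the things that look like the flat_box, the smaller one is meant.

How it is judged:
On the way, in this order (a step that is already met when the one before it is completed fails the run):
1. the speaker carton is level (within 8 degrees) while it is still down between the tray's shoulders (angle between product's own z axis and vertical below 0.14 rad and horizontal distance between product and tray below 0.05 m and z of product in the frame of tray below 0.096 m), for 0.15 s.
2. it has been lifted clear above the tray (z of product in the frame of tray above 0.104 m).
At the end, for the whole second after the job is handed in: the speaker carton lies at rest inside the mailer, flat on its floor (within 4 degrees) and right way up, its long side within 15 degrees of the mailer's x axis (the direction of the lid); the flat accessory carton is still down in the tray (x of product in the frame of mailer between -0.025 and 0.025 m and y of product in the frame of mailer between -0.038 and 0.038 m and z of product in the frame of mailer below 0.01 m and angle between product's own z axis and vertical below 0.07 rad and angle between the x axis of product and the x axis of mailer, either way round below 0.26 rad and linear speed of product below 0.02 m/s and horizontal distance between flat_box and tray below 0.09 m and z of flat_box in the frame of tray below 0.03 m); the robot touches nothing.
It fails at once if the speaker carton is forced against the tray (over 40 N) (contact force between product and tray above 40 N).
It fails at once if the speaker carton is rammed against the mailer (over 40 N) (contact force between product and mailer above 40 N).
It fails at once if the speaker carton is dropped: it goes down the last 25 mm in the mailer faster than 0.5 m/s (horizontal distance between product and mailer below 0.06 m and z of product in the frame of mailer below 0.029 m and linear speed of product above 0.5 m/s).
It fails at once if the phone, tape roll or mug is moved by more than 20 mm (distance of any of phone, tape_roll, mug from where it was at the start of the episode above 0.02 m).
It also fails if it takes over 48 s, if anything falls off the work surface, if the arm or the gripper's body presses on something with over 40 N, if the wrist force passes 120 N, or if a joint passes its speed limit or range.

## Working session

There is one attempt and no reset: what is moved stays moved. The work goes in short steps, Python scripts to look and compute and a shell command to move; the robot and the scene stay as the last step left them, time stands still between calls to the robot, and variables do not carry over. Pictures are saved under pics/ and viewed, at most 10 in all, crops included, and the job is handed in when it is done.

```bash
mkdir -p pics; cat > h.py <<'E'
import numpy as np, cv2
from scipy.spatial.transform import Rotation as R
from cell import readout, vision, sign_off, arm
def shot(n,f=None):
    d=vision.get_image(n); np.savez(''+n+'.npz',**d)
    if f: cv2.imwrite('pics/'+f+'.png',d['pixels'])
    return d
def rot(d):
    r=np.array(d['rotation'],float); return R.from_rotvec(r).as_matrix() if r.size==3 else r
def cloud(d):
    z=d['z_map'];K=d['camera_matrix'];v,u=np.indices(z.shape)
    p=np.stack([(u-K[0,2])/K[0,0]*z,-(v-K[1,2])/K[1,1]*z,-z],-1)
    return p@rot(d).T+np.array(d['position'])
E
python3 - <<'E'
from h import *
s=readout.observe();print(s, arm.tcp_to_grasp)
for n in('scene','top'):
    d=shot(n,n+'1');print(n,d['position'],d['rotation'],[k for k in d])
E
```

```text
{'clock': 0.0, 'joints': array([ 1.13041988,  0.43521243,  0.02497332,  1.57411185, -0.01159676,
        1.13399627, -0.0751012 ]), 'dq': array([-1.10814780e-05, -1.87167116e-03, -1.23924225e-03,  4.48637712e-04,
       -5.48986887e-04, -1.89991064e-03,  8.40996047e-04]), 'joint_efforts': array([ 5.94960420e-04, -6.67853665e+01,  9.85289030e-01, -3.14464402e+01,
       -6.06085430e-02,  4.28909634e-02,  1.81979822e-04]), 'position': array([ 0.20689046, -0.58921297,  0.22594583]), 'ee_rot': array([-3.09540592e+00, -5.27693774e-01,  6.42571874e-04]), 'force': array([ 0.34042022, -0.49385424,  0.29511081]), 'ft_torque': array([ 0.01137805, -0.00028622,  0.02094726]), 'gripper_force': 0.0, 'width': 0.9967879197153073} -0.0188
scene [ 1.24372689 -0.70932809  1.02558236] [0.74415805 0.27040049 0.671842  ] ['pixels', 'z_map', 'camera_matrix', 'position', 'rotation']
top [ 0.47944262 -0.01521591  1.28931491] [ 0.11590309 -0.10495019 -1.57675882] ['pixels', 'z_map', 'camera_matrix', 'position', 'rotation']
```

View pics/top1.png

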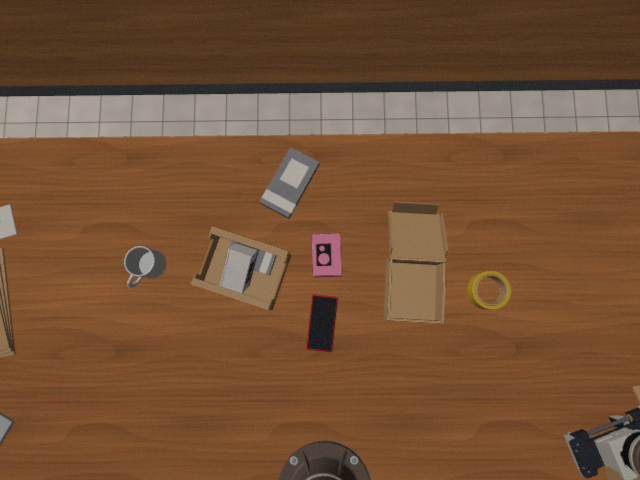

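View pics/scene1.png

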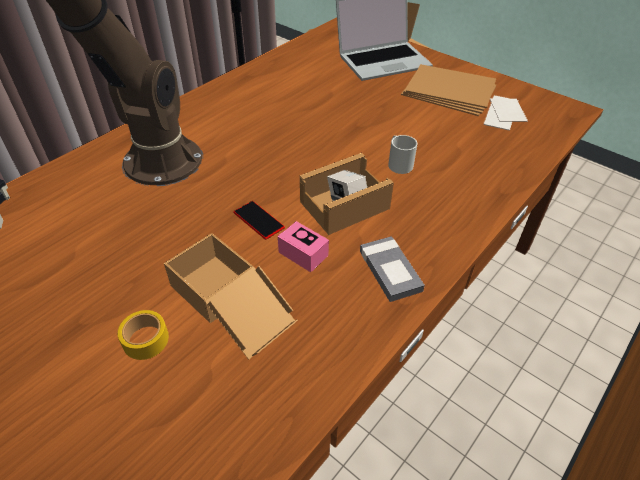

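The top view shows the tray at about (241,268) with the white carton cocked in it and the flat box at (265,262). The phone is at (322,323), the pink look-alike at (326,255), the tape at (490,290) and the mug at (140,262). The mailer box is at (415,291), with its lid folded away from the robot at (416,237). The scene view agrees.

```bash
python3 - <<'E'
from h import *
d=dict(np.load('top.npz'));P=cloud(d);im=d['pixels']
def rect(u0,u1,v0,v1,z0,z1,m=None):
    q=P[v0:v1,u0:u1].reshape(-1,3);q=q[(q[:,2]>z0)&(q[:,2]<z1)]
    r=cv2.minAreaRect((q[:,:2]*1000).astype(np.float32));return len(q),r,np.median(q[:,2]),cv2.boxPoints(r).round(0).tolist()
print('desk',P[400,200:260:20],P[150,100])
print('tray',rect(185,298,222,315,.088,.106))
print('mailer',rect(380,450,250,330,.078,.095))
print('lid',rect(380,450,198,262,.008,.08))
print('phone',rect(300,345,285,360,.005,.02)); print('mug',rect(118,172,240,292,.06,.11)); print('pink',rect(305,348,228,282,.06,.1),rect(305,348,228,282,.02,.1)[1])
c=np.hstack([cv2.resize(im[222:315,185:300],None,fx=5,fy=5,interpolation=cv2.INTER_CUBIC)])
cv2.imwrite('pics/crop.png',c)
for v in range(236,304,4): print(v,(P[v,195:295:5,2]*1000).round().astype(int))
E
```

```text
desk [[ 0.22818006  0.33371801 -0.00423535]
 [ 0.22881643  0.27842155  0.00092513]
 [ 0.22803378  0.22494936 -0.0012147 ]] [ 9.31576643e-01  6.45000135e-01 -2.36384104e-04]
tray (1719, ((578.3134765625, 215.2281036376953), (213.30006408691406, 160.5335693359375), 71.42152404785156), np.float64(0.0992027573033909), [[468.0, 140.0], [620.0, 89.0], [688.0, 291.0], [536.0, 342.0]])
mailer (808, ((530.2058715820312, -244.7198028564453), (147.04296875, 189.7413330078125), 86.18382263183594), np.float64(0.08348770524218141), [[431.0, -312.0], [620.0, -324.0], [630.0, -178.0], [440.0, -165.0]])
lid (2629, ((674.3755493164062, -253.93667602539062), (146.18675231933594, 173.44166564941406), 86.26245880126953), np.float64(0.041551448240530364), [[583.0, -321.0], [756.0, -333.0], [766.0, -187.0], [593.0, -175.0]])
phone (1079, ((444.40338134765625, 9.08475112915039), (180.31272888183594, 102.12222290039062), 3.036079168319702), np.float64(0.007493463414023793), [[352.0, 55.0], [357.0, -47.0], [537.0, -37.0], [532.0, 65.0]])
mug (445, ((593.0380249023438, 489.415283203125), (80.1837387084961, 102
[... 1218 characters left out ...]
  21  22   0   0
  30  -1]
272 [-2 51 13  3  0  2 90 94 94 99 96 58  4  3 21 10  2  0  2 -1]
276 [87 51  0  2  4  3 88 88 86 90 99 32  3  2  4 -2 -4 57  2 -4]
280 [101 101   4   2   6   0  81  85  89  86  82  20   1   5  -5   5   5  47
  -1  -5]
284 [101 100 103 100   3  79  79  78  79  89  69   5   0   4   2   3   0  18
   0   1]
288 [ -1  -5 101 101  99  97 100  75  76  76  44   3   4   4   4   4   4  -5
  -2  -2]
292 [ -5  -2   1   4 102 102  97  98 102  77   5   0   4   4  -2   0  58  -2
  -1  -3]
296 [  -3   -4   -1    0   -1   -2   -3  100   98   93  102   97    5    2
 1289    2   35    2   -2    0]
300 [ -2  -2  -4  -2  -1   2   4  -2  -4  97 100 102  97 103   5  92   6  -5
  -1  -3]
```

View pics/crop.png

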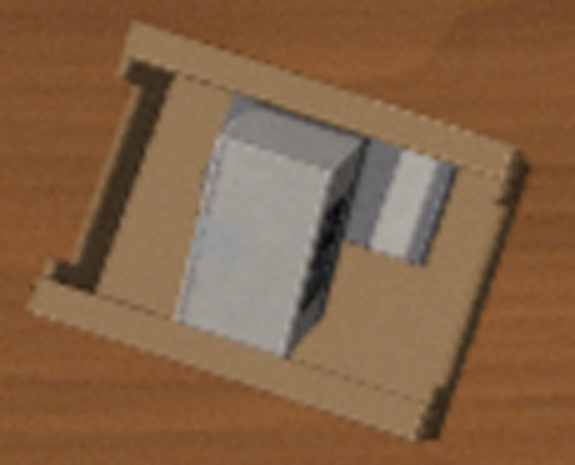

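The crop shows the tilted carton's top face in the middle, with the picture side facing tray -y. The flat box sits under its raised end, against the far tray wall.

```bash
python3 - <<'E'
from h import *
d=dict(np.load('top.npz'));P=cloud(d);im=d['pixels'].astype(int)
a=np.deg2rad(-18.55);X=np.array([np.cos(a),np.sin(a)]);Y=np.array([-X[1],X[0]]);o=np.array([.578,.215])
Q=P[225:312,188:298];I=im[225:312,188:298]
t=np.stack([(Q[...,:2]-o)@X,(Q[...,:2]-o)@Y,Q[...,2]],-1)*1000
# whitish, above 60, inside
sat=I.max(-1)-I.min(-1)
m=(sat<25)&(t[...,2]>60)&(abs(t[...,0])<75)
q=t[m]; 
# top plane robust
w=np.ones(len(q),bool)
for _ in range(8):
    c=np.linalg.lstsq(np.c_[q[w][:,:2],np.ones(w.sum())],q[w][:,2],rcond=None)[0]
    w=abs(np.c_[q[:,:2],np.ones(len(q))]@c-q[:,2])<6
print('plane',c,w.sum(),np.rad2deg(np.arctan(c[:2])))
r=cv2.minAreaRect(q[w][:,:2].astype(np.float32));print(r,cv2.boxPoints(r))
for k in range(3):print(np.percentile(q[w][:,k],[0,1,5,50,95,99,100]).round(1))
# tray check & flat box
m=(t[...,2]>94)&(t[...,2]<106)&(sat>30);print('shoulders',[np.percentile(t[m&(s*t[...,0]>50)],[1,50,99],axis=0).round(1).tolist() for s in(-1,1)])
m=(t[...,2]>14)&(t[...,2]<28)&(sat<25);print('flat',np.percentile(t[m],[1,50,99],axis=0).round(1))
E
```

```text
plane [  0.13512814  -1.87691311 104.10372709] 113 [  7.69565792 -61.95176793]
((3.0339584350585938, 5.649265289306641), (122.8248519897461, 32.14649963378906), 6.909780502319336) [[-59.86613    14.21747  ]
 [-55.998707  -17.695543 ]
 [ 65.93405    -2.9189396]
 [ 62.066624   28.994074 ]]
[-59.9 -58.8 -53.6  -3.4  54.7  61.   62.1]
[-7.5 -5.8 -4.6  4.1 19.1 24.5 29. ]
[ 63.1  65.   73.6  95.8 116.3 117.7 120.6]
shoulders [[[-79.2, -104.6, 95.0], [-69.8, -1.3, 99.6], [-55.8, 104.6, 104.5]], [[58.9, -105.0, 94.5], [70.4, -1.3, 99.6], [80.0, 103.5, 104.4]]]
flat [[-31.  -68.1  15.5]
 [ 37.3 -42.5  21.9]
 [ 64.3  60.6  27.4]]
```

```bash
python3 -m creep '[[-0.2,0,-0.6,1,0.9],[0.3,-0.9,-0.9,1,0.9],[0.3,-0.9,-0.2,1,0.9],[0.3,-0.9,0,1,0.9],[0.4,-0.9,0,1,0.9],[0.4,-0.9,0,1,0.9],[0.4,-0.9,0,1,0.9],[0.3,-0.9,0,1,0.9],[0.2,-0.9,0,1,0.9],[0.1,-0.9,0,0.5,0.9]]'
```

```text
clock: 1.35
position: [0.3101, -0.2705, 0.2945]
ee_rot: [-3.1, 0.511, 0.001]
force: [0.1, -0.2, 0.5]
width: 0.902
gripper_force: 0.0
```

```bash
python3 -m creep '[[0.2,-1,-0.5,0,0.9],[0.2,-1,-0.5,0,0.9],[0.2,-1,-0.4,0,0.9],[0.2,-1,0,0,0.9],[0.2,-1,0,0,0.9],[0.2,-1,0,0,0.9],[0.2,-1,0,0,0.9],[0.2,-1,0,0,0.9],[0.2,-1,0,0,0.9],[0.2,-1,0,0,0.9],[0.2,-1,0,0,0.9],[0.2,-1,0,0,0.9]]' && python3 -m creep '[[0.1,-1,0,0,0.9],[0,-0.6,0,0,0.9],[0,0,0,0,0.9]]' && python3 - <<'E'
from h import *
d=shot('wrist','w1');s=readout.observe();print(s['joints'],R.from_rotvec(s['ee_rot']).as_matrix().round(3),d['position'])
E
```

```text
clock: 2.85
position: [0.5547, 0.1532, 0.3503]
ee_rot: [3.099, -0.51, -0.001]
force: [0.9, 0.1, -0.3]
width: 0.902
gripper_force: 0.0
clock: 3.22
position: [0.5781, 0.2138, 0.3497]
ee_rot: [-3.101, 0.504, 0.003]
force: [-0.9, 0.2, 0.1]
width: 0.902
gripper_force: 0.0
[-0.0881483   0.40671096 -0.53031935  1.35998113  0.20300252  1.43008178
 -2.50609003] [[ 0.948 -0.318 -0.001]
 [-0.318 -0.948 -0.   ]
 [-0.001  0.001 -1.   ]] [0.65944066 0.1855975  0.50793966]
```

View pics/w1.png

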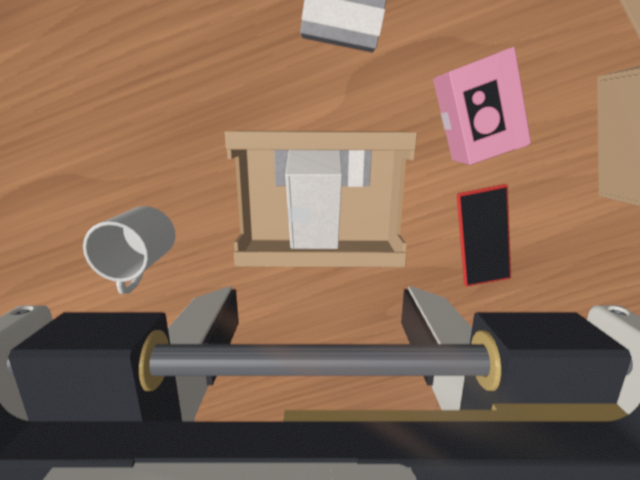

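The wrist view shows the tray square to the tool, with its rims at rows 145 and 258. The carton's top face spans columns 288–340 and rows 170–248, and the far end face is at rows 150–170.

```bash
cat > t.py <<'E'
from h import *
a=np.deg2rad(-18.55);X=np.array([np.cos(a),np.sin(a)]);Y=np.array([-X[1],X[0]]);o=np.array([.578,.215])
def tf(Q): return np.stack([(Q[...,:2]-o)@X,(Q[...,:2]-o)@Y,Q[...,2]],-1)*1000
E
python3 - <<'E'
from t import *
d=dict(np.load('wrist.npz'));t=tf(cloud(d))
q=t[172:246,291:337].reshape(-1,3);w=np.ones(len(q),bool)
for _ in range(10):
    c=np.linalg.lstsq(np.c_[q[w][:,:2],np.ones(w.sum())],q[w][:,2],rcond=None)[0]
    w=abs(np.c_[q[:,:2],np.ones(len(q))]@c-q[:,2])<5
print('top plane',c,w.mean(),np.rad2deg(np.arctan(c[:2])))
big=t[145:262,270:360].reshape(-1,3);res=abs(big@np.array([-c[0],-c[1],1])-c[2])
k=big[(res<4)&(big[:,2]>68)&(abs(big[:,1])<60)&~((abs(big[:,0])>58)&(big[:,2]>92))]
r=cv2.minAreaRect(k[:,:2].astype(np.float32));print(r)
for j in range(3):print(np.percentile(k[:,j],[0.5,2,5,50,95,98,99.5]).round(1))
for n,(v0,v1,u0,u1) in dict(top=(136,152,232,410),bot=(252,264,242,400)).items():
    z=t[v0:v1,u0:u1].reshape(-1,3);z=z[abs(z[:,2]-100)<5];print(n,np.percentile(z,[1,50,99],axis=0).round(1).tolist())
f=t[155:183,345:368].reshape(-1,3);print('flat',np.percentile(f[abs(f[:,2]-23)<6],[1,50,99],axis=0).round(1).tolist())
E
```

```text
top plane [ 4.56827629e-01 -2.88906021e-04  1.02632684e+02] 0.9935370152761457 [ 2.45522303e+01 -1.65530952e-02]
((-11.634536743164062, 5.001075744628906), (62.044227600097656, 102.43106079101562), 89.90972900390625)
[-62.3 -60.5 -56.1  -4.5  35.5  37.7  38.6]
[-25.6 -24.7 -22.8   5.   32.8  34.6  35.6]
[ 73.5  74.9  76.7 100.7 118.7 119.5 120.4]
top [[62.8, -100.4, 99.3], [70.3, -4.0, 101.2], [77.1, 93.4, 103.2]]
bot [[-74.2, -99.3, 99.5], [-66.6, -4.5, 101.3], [-59.1, 91.7, 103.1]]
flat [[14.8, -67.2, 21.8], [32.5, -51.8, 24.0], [50.9, -36.8, 25.8]]
```

```bash
python3 -m creep '[[0.42,-0.15,1,0,0.95],[0.42,0,1,0,0.95],[0,0,1,0,0.95],[0,0,1,0,0.95],[0,0,0.9,0,0.95],[0,0,0.5,0,0.95],[0,0,0,0,0.95]]' && python3 - <<'E'
from t import *
s=readout.observe();print(s['joints'][6],tf(s['position']),np.array(s['force']))
E
```

```text
clock: 4.15
position: [0.6114, 0.2045, 0.1333]
ee_rot: [3.097, -0.511, -0.004]
force: [-0.0, 0.4, -0.2]
width: 0.95
gripper_force: 0.0
-2.5663301500753013 [ 34.99138313   0.62276522 133.2542518 ] [-0.01666143  0.41361125 -0.1857526 ]
```

```bash
python3 -m creep '[[0,-0.11,0.5,0,0.95],[0,0,0.5,0,0.95],[0,0,0.4,0,0.95],[0,0,0.3,0,0.95],[0,0,0.12,0,0.95],[0,0,0,0,0.95]]' && python3 - <<'E'
from t import *
s=readout.observe();print(s['joints'][6],tf(s['position']),np.array(s['force']))
E
```

```text
clock: 4.9
position: [0.6137, 0.2108, 0.0618]
ee_rot: [3.1, -0.509, -0.0]
force: [-0.5, 0.2, 0.9]
width: 0.951
gripper_force: 0.0
-2.6110345287424663 [35.20277728  7.39196666 61.77602232] [-0.48301195  0.19902194  0.90216408]
```

```bash
python3 -m creep '[[0,0.05,0,0,0.95],[0,0,0,0,0.8],[0,0,0,0,0.7],[0,0,0,0,0.6],[0,0,0,0,0.6],[0,0,0,0,0.6]]' 15 && python3 - <<'E'
from t import *
s=readout.observe();print(tf(s['position']),np.array(s['force']))
E
```

```text
clock: 5.65
position: [0.6132, 0.2089, 0.062]
ee_rot: [-3.1, 0.509, -0.0]
force: [-1.4, -0.5, 1.1]
width: 0.674
gripper_force: 15.0
[35.31159394  5.43353673 62.04598201] [-1.3553691  -0.45656893  1.08702824]
```

```bash
python3 -m creep '[[0,0,0.05,0,0.6],[0,0,0.05,0,0.6],[0,0,0.05,0,0.6]]' 15 && python3 -m creep '[[0,0,0.05,0,0.6],[0,0,0.05,0,0.6],[0,0,0,0,0.6]]' 15 && python3 - <<'E'
from t import *
d=shot('wrist','w2');t=tf(cloud(d));s=readout.observe();print(tf(s['position']),np.array(s['force']),s['ft_torque'])
E
```

```text
clock: 6.02
position: [0.6146, 0.209, 0.0574]
ee_rot: [-3.099, 0.51, -0.005]
force: [0.3, -1.9, 8.8]
width: 0.676
gripper_force: 15.0
clock: 6.4
position: [0.6152, 0.209, 0.0536]
ee_rot: [-3.099, 0.51, -0.006]
force: [3.1, -1.7, 10.0]
width: 0.676
gripper_force: 15.0
[37.21418915  6.1205481  53.56322931] [ 3.03492139 -1.37455751  9.69981855] [-0.39572025 -0.33323538  0.05522401]
```

View pics/w2.png

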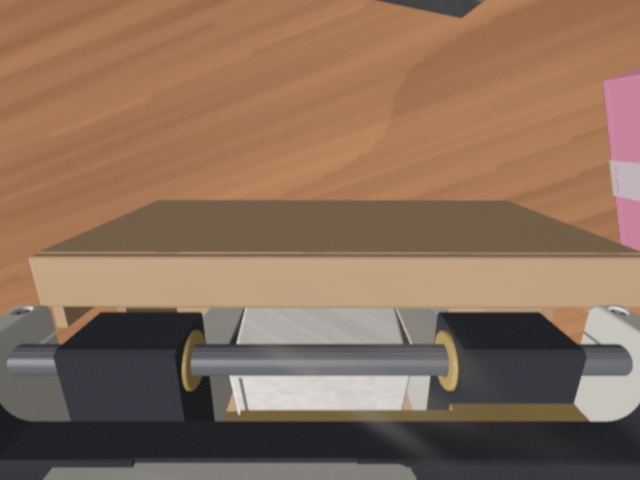

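The wrist view shows the carton between the fingers: its top face is at columns 240–405, rows 310–410, and the +x shoulder is at rows 255–300.

```bash
cat > tilt.py <<'E'
from t import *
def tilt(new=True):
    d=shot('wrist') if new else dict(np.load('wrist.npz'));t=tf(cloud(d))
    q=np.vstack([t[312:342,255:395].reshape(-1,3),t[378:404,255:395].reshape(-1,3)]);q=q[(q[:,2]>60)&(q[:,2]<128)]
    w=np.ones(len(q),bool)
    for _ in range(15):
        c=np.linalg.lstsq(np.c_[q[w][:,:2],np.ones(w.sum())],q[w][:,2],rcond=None)[0]
        e=abs(np.c_[q[:,:2],np.ones(len(q))]@c-q[:,2]);w=e<max(4,np.percentile(e,60))
    s=readout.observe()
    print('plane',np.rad2deg(np.arctan(c[:2])).round(1),c[2].round(1),w.sum(),'x',np.percentile(q[w][:,0],[1,99]).round(1),'z',np.percentile(q[w][:,2],[1,99]).round(1),'tcp',tf(s['position']).round(1),'F',s['force'].round(1),s['joints'][6].round(2))
if __name__=='__main__': tilt()
E
python3 -c "
import tilt;tilt.tilt(False)"; python3 -m creep '[[0,0,0.05,0,0.6],[0,0,0.05,0,0.6],[0,0,0,0,0.6]]' 15 && python3 tilt.py
```

```text
plane [-45.3   0.5] 144.7 4678 x [31.  52.2] z [ 88.3 111.5] tcp [37.2  6.1 53.6] F [ 3.  -1.4  9.7] -2.61
clock: 6.82
position: [0.6162, 0.209, 0.0502]
ee_rot: [-3.098, 0.51, -0.009]
force: [3.3, -2.2, 12.0]
width: 0.674
gripper_force: 15.0
plane [-37.6   0.1] 133.9 4684 x [30.2 53. ] z [ 89.4 109. ] tcp [38.1  6.5 50.2] F [ 4.9 -2.  12.5] -2.62
```

```bash
python3 - <<'E'
from t import *
t=tf(cloud(dict(np.load('wrist.npz'))))
for v in list(range(304,344,3))+list(range(376,416,3)): print(v,np.median(t[v,270:385],axis=0).round(1))
E
```

```text
304 [ 66.5   2.6 101.4]
307 [ 65.3   3.3 101.3]
310 [ 64.2   3.  101.4]
313 [ 62.6   2.6 100.5]
316 [53.2  2.7 86.1]
319 [52.8  2.3 87.7]
322 [52.4  2.4 89.3]
325 [52.1  2.8 91. ]
328 [51.7  2.4 92.4]
331 [51.3  2.4 93.9]
334 [51.   2.4 95.3]
337 [50.8  2.8 97. ]
340 [50.4  2.5 98.4]
343 [50.   2.5 99.7]
376 [ 44.3   2.7 110.3]
379 [ 42.8   2.7 109.9]
382 [ 41.3   2.7 109.6]
385 [ 39.8   2.6 109.3]
388 [ 38.2   2.6 108.8]
391 [ 36.6   2.6 108.5]
394 [ 35.    2.6 108. ]
397 [ 33.4   2.6 107.7]
400 [ 31.8   3.3 107.4]
403 [ 30.2   2.6 107.1]
406 [ 28.5   2.9 106.6]
409 [ 26.6   2.5 106.1]
412 [ 60.4   3.4 143.1]
415 [ 60.4   3.6 144. ]
```

```bash
cat > tilt.py <<'E'
from t import *
t=tf(cloud(shot('wrist')));s=readout.observe()
q=np.array([np.median(t[v,270:385],axis=0) for v in range(373,410)]);c=np.polyfit(q[:,0],q[:,2],1)
print('tilt',np.rad2deg(np.arctan(c[0])).round(1),'top',q[0].round(1),q[-1].round(1),'tcp',tf(s['position']).round(1),'F',s['force'].round(1),s['clock'])
E
python3 -m creep '[[0,0,0.05,0,0.6],[0,0,0.05,0,0.6],[0,0,0,0,0.6]]' 15 && python3 tilt.py
```

```text
clock: 7.25
position: [0.617, 0.2091, 0.0466]
ee_rot: [-3.097, 0.51, -0.011]
force: [5.5, -2.2, 13.4]
width: 0.671
gripper_force: 15.0
tilt 34.4 top [ 64.5   3.4 130.2] [ 29.4   3.2 104.7] tcp [38.9  6.8 46.6] F [ 6.  -2.2 13.1] 7.3
```

```bash
sed -i 's/range(373,410)/range(381,406)/' tilt.py; python3 tilt.py; python3 -m creep '[[0,0,0.05,0,0.6],[0,0,0,0,0.6]]' 15 && python3 tilt.py
```

```text
tilt 10.2 top [ 43.4   2.9 107.3] [ 31.6   2.8 105.2] tcp [38.9  6.8 46.6] F [ 5.8 -1.2 13.2] 7.35
clock: 7.6
position: [0.6174, 0.209, 0.0448]
ee_rot: [-3.097, 0.511, -0.012]
force: [6.0, -2.0, 14.5]
width: 0.676
gripper_force: 15.0
tilt 8.7 top [ 44.2   3.  106.1] [ 32.9   2.9 104.4] tcp [39.2  6.9 44.8] F [ 6.4 -1.8 15.4] 7.65
```

```bash
python3 -m creep '[[0.05,0,0.03,0,0.6],[0.05,0,0.03,0,0.6],[0,0,0.03,0,0.6],[0,0,0,0,0.6]]' 15 && python3 tilt.py; python3 - <<'E'
from t import *
t=tf(cloud(dict(np.load('wrist.npz'))))
for v in list(range(304,344,3)): print(v,np.median(t[v,270:385],axis=0).round(1))
E
```

```text
clock: 8.15
position: [0.6209, 0.2078, 0.0409]
ee_rot: [-3.097, 0.51, -0.011]
force: [6.6, -1.6, 12.8]
width: 0.675
gripper_force: 15.0
tilt 4.7 top [ 48.9   3.  103.4] [ 38.4   3.  102.5] tcp [42.9  6.9 40.9] F [ 5.9 -1.9 12.4] 8.2
304 [ 76.1   3.1 101.5]
307 [ 75.1   3.7 101.4]
310 [ 74.    3.1 101.4]
313 [ 73.    3.1 101.5]
316 [ 71.9   3.1 101.3]
319 [ 70.8   3.1 101.3]
322 [ 69.8   3.1 101.4]
325 [ 68.7   3.1 101.4]
328 [ 67.6   3.4 101.3]
331 [ 66.6   3.1 101.5]
334 [ 65.4   3.4 101.4]
337 [ 64.3   3.4 101.4]
340 [ 63.    3.1 101.1]
343 [60.   3.  98.3]
```

```bash
python3 -m creep '[[-0.03,0,0.04,0,0.6],[-0.03,0,0.03,0,0.6],[0,0,0.02,0,0.6],[0,0,0,0,0.6]]' 15 && python3 tilt.py; python3 -m creep '[[0,0,0,0,0.6],[0,0,0,0,0.6],[0,0,-0.03,0,0.6],[0,0,-0.03,0,0.6],[0,0,-0.03,0,0.6],[0,0,0,0,0.6]]' 50 && python3 tilt.py;  python3 - <<'E'
from t import *
t=tf(cloud(dict(np.load('wrist.npz'))))
for v in list(range(325,344,2))+list(range(372,384,2)): print(v,np.median(t[v,270:385],axis=0).round(1))
E
```

```text
clock: 8.7
position: [0.6199, 0.2084, 0.0381]
ee_rot: [-3.096, 0.511, -0.015]
force: [7.3, -2.2, 15.4]
width: 0.677
gripper_force: 15.0
tilt 3.3 top [ 48.9   3.5 102. ] [ 38.6   3.1 101.3] tcp [41.8  7.1 38.1] F [ 6.6 -3.6 16.5] 8.75
clock: 9.5
position: [0.6137, 0.2082, 0.0377]
ee_rot: [3.099, -0.508, -0.003]
force: [-1.7, -1.0, -0.9]
width: 0.67
gripper_force: 49.9
tilt 2.5 top [ 43.5   1.4 101.3] [ 33.4   1.7 100.9] tcp [36.   4.9 37.7] F [-1.5 -0.1 -1.1] 9.55
325 [ 64.4   1.6 101.4]
327 [ 63.7   1.9 101.4]
329 [ 62.3   1.5 100.4]
331 [55.8  1.2 91.3]
333 [55.8  1.3 92.5]
335 [55.8  1.7 93.6]
337 [55.8  1.4 94.9]
339 [55.7  1.4 95.8]
341 [55.6  1.7 96.8]
343 [55.6  1.4 97.9]
372 [ 62.9   2.2 121.4]
374 [ 61.9   2.2 120.9]
376 [ 45.5   1.4 101.4]
378 [ 44.8   1.7 101.5]
380 [ 43.9   1.4 101.4]
382 [ 43.2   1.4 101.4]
```

Level at 2.5° and free. I'll lift straight out. The grip has slid low on the carton, so at this height the gripper body would foul the mailer rim. I'll set the carton on clear desk and regrip higher.

```bash
python3 -m creep '[[0.05,0,-0.1,0,0.6],[0,0,-0.15,0,0.6],[0,0,-0.2,0,0.6],[0,0,-0.2,0,0.6]]' 50 && python3 tilt.py; python3 -m creep '[[0,0,-0.3,0,0.6],[0,0,-0.4,0,0.6],[0,0,-0.5,0,0.6],[0,0,-0.6,0,0.6],[0,0,-0.4,0,0.6],[0,0,0,0,0.6]]' 50 && python3 tilt.py
```

```text
clock: 10.05
position: [0.6165, 0.2078, 0.0651]
ee_rot: [-3.1, 0.509, -0.0]
force: [0.1, 0.3, -2.5]
width: 0.671
gripper_force: 49.9
tilt 2.3 top [ 46.3   1.9 128.8] [ 36.2   1.8 128.3] tcp [39.3  6.  66.2] F [ 0.4 -0.2 -2.6] 10.1
clock: 10.85
position: [0.6173, 0.2082, 0.1542]
ee_rot: [-3.099, 0.509, -0.004]
force: [-0.9, 0.4, -3.3]
width: 0.675
gripper_force: 49.9
tilt 2.7 top [ 46.8   2.4 217.9] [ 36.8   2.3 217.5] tcp [ 39.    5.5 152.8] F [-0.6 -0.5 -3.3] 10.9
```

```bash
python3 -m creep '[[-0.4,0.2,0,0,0.6],[-0.6,0.3,0,0,0.6],[-0.7,0.4,0,0,0.6],[-0.7,0.4,0,0,0.6],[-0.7,0.4,0,0,0.6],[-0.7,0.3,0,0,0.6],[-0.5,0.3,0,0,0.6],[-0.2,0.1,0.4,0,0.6],[0,0,0.7,0,0.6],[0,0,0.7,0,0.6],[0,0,0.6,0,0.6],[0,0,0.2,0,0.6]]' 50 && python3 -m creep '[[0,0,0.2,0,0.6],[0,0,0,0,0.6]]' && python3 - <<'E'
from t import *
s=readout.observe();print(tf(s['position']).round(1),s['force'].round(1),s['joints'].round(2),R.from_rotvec(s['ee_rot']).as_matrix()[:2,0])
E
```

```text
clock: 12.4
position: [0.4139, 0.1737, 0.0467]
ee_rot: [3.098, -0.508, -0.004]
force: [-0.2, 0.4, -3.6]
width: 0.673
gripper_force: 49.9
clock: 12.65
position: [0.4152, 0.1744, 0.0403]
ee_rot: [3.1, -0.509, -0.0]
force: [0.6, 0.3, -3.1]
width: 0.674
gripper_force: 49.9
[-141.4  -90.3   40.3] [ 0.6  0.3 -3.1] [-0.22  0.46 -0.38  2.16  0.3   0.57 -2.72] [ 0.94752736 -0.31967464]
```

```bash
python3 -m creep '[[0,0,0,-1,0.6],[0,0,0,-1,0.6],[0,0,0,-1,0.6],[0,0,0,-0.5,0.6],[0,0,0,0,0.6]]' && python3 - <<'E'
from t import *
s=readout.observe();print(tf(s['position']).round(1),s['force'].round(1),s['joints'].round(2),R.from_rotvec(s['ee_rot']).as_matrix()[:2,0])
E
```

```text
clock: 13.28
position: [0.4155, 0.1743, 0.0407]
ee_rot: [-3.139, 0.129, -0.001]
force: [-0.3, 0.5, -3.1]
width: 0.673
gripper_force: 49.9
[-141.1  -90.2   40.7] [-0.3  0.5 -3.1] [-0.17  0.47 -0.44  2.16  0.36  0.59 -2.52] [ 0.9966361  -0.08195205]
```

```bash
python3 -m creep '[[0,0,0.3,0,0.6],[0,0,0.2,0,0.6],[0,0,0.08,0,0.6],[0,0,0.05,0,0.6],[0,0,0,0,0.6]]' && python3 -m creep '[[0,0,0.05,0,0.6],[0,0,0.05,0,0.6],[0,0,0,0,0.6]]'
```

```text
clock: 13.9
position: [0.4153, 0.1738, 0.0152]
ee_rot: [3.138, -0.127, 0.0]
force: [0.9, -2.5, 2.9]
width: 0.671
gripper_force: 50.0
clock: 14.28
position: [0.4165, 0.1737, 0.0126]
ee_rot: [3.138, -0.128, 0.004]
force: [-1.5, -8.1, 28.6]
width: 0.673
gripper_force: 50.0
```

```bash
python3 -m creep '[[0,0,-0.03,0,0.7],[0,0,0,0,0.85],[0,0,0,0,0.92],[0,0,0,0,0.92],[0,0,-0.3,0,0.92],[-0.3,0,-0.2,0,0.92],[-0.4,0,0,0,0.92],[-0.2,0,0,0,0.92],[0,0,0,0,0.92]]' 20 && python3 - <<'E'
from t import *
s=readout.observe();print(s['joints'].round(2),s['force'].round(1))
d=shot('wrist','w3');t=cloud(d)*1000
for v in range(290,412,6): print(v,np.median(t[v,270:385],axis=0).round(1))
E
```

```text
clock: 15.4
position: [0.3784, 0.1772, 0.0323]
ee_rot: [3.139, -0.126, -0.001]
force: [-0.6, 0.2, 0.5]
width: 0.922
gripper_force: 0.0
[-0.22  0.45 -0.44  2.24  0.37  0.53 -2.59] [-0.6  0.2  0.5]
290 [408.2 170.9  76.4]
296 [405.8 171.   76.3]
302 [403.5 171.2  76.4]
308 [401.2 171.4  76.4]
314 [398.7 171.6  76.4]
320 [396.1 171.7  76.3]
326 [393.5 171.9  76.5]
332 [391.1 172.1  76.5]
338 [388.5 172.3  76.4]
344 [409.5 171.5 111. ]
350 [409.2 171.6 113.5]
356 [408.5 171.7 114.9]
362 [407.2 171.8 115.7]
368 [406.  171.9 116.1]
374 [403.6 172.1 115.5]
380 [369.5 173.7  76.4]
386 [366.7 173.8  76.3]
392 [364.  174.1  76.6]
398 [361.  174.3  76.4]
404 [358.  174.1  76.4]
410 [400.3 172.5 124.3]
```

View pics/w3.png

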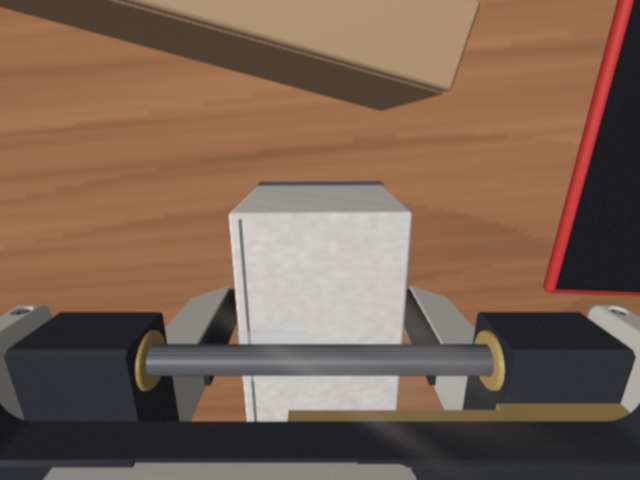

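The wrist view shows the carton standing flat on the desk and centred between the open fingers. Its top spans columns 235–408, with the far top edge at row 213. I'll grip it and carry it towards the mailer.

```bash
python3 -m creep '[[0,0,0,0,0.7],[0,0,0,0,0.6],[0,0,0,0,0.6],[0,0,0,0,0.6],[0,0,-0.2,0,0.6],[0,0,-0.5,0,0.6],[0,0,-0.8,0,0.6],[0,0,-0.8,0,0.6],[0,0,-0.8,0,0.6],[0,0.2,-0.5,0,0.6],[0.2,0.5,0,0,0.6],[0.3,0.6,0,0,0.6]]' 30 && python3 -m creep '[[0.4,0.8,0,0,0.6],[0.4,0.8,0,0,0.6],[0.4,0.8,0,0,0.6],[0.4,0.8,0,0,0.6],[0.4,0.8,0,0,0.6],[0.4,0.8,0,0,0.6],[0.4,0.8,0,0,0.6],[0.3,0.8,0,0,0.6],[0.2,0.7,0,0,0.6],[0.2,0.6,0,0,0.6],[0.1,0.5,0,0,0.6],[0,0,0,0,0.6]]' && python3 - <<'E'
from t import *
s=readout.observe();print(s['joints'].round(2),s['force'].round(1),s['position'])
d=shot('wrist','w4');t=cloud(d)*1000
for v in range(380,408,6): print(v,np.median(t[v,270:385],axis=0).round(1))
E
```

```text
clock: 16.95
position: [0.3947, 0.1236, 0.177]
ee_rot: [-3.139, 0.125, -0.001]
force: [0.6, 0.1, -3.3]
width: 0.672
gripper_force: 30.0
clock: 18.45
position: [0.5115, -0.2163, 0.1762]
ee_rot: [3.139, -0.131, -0.001]
force: [-0.2, 0.6, -4.2]
width: 0.673
gripper_force: 30.0
[ 0.54  0.4  -0.32  1.79  0.15  0.98 -1.49] [-0.2  0.6 -4.2] [ 0.51148479 -0.21634601  0.17620558]
380 [ 502.6 -220.3  220.3]
386 [ 499.9 -219.6  220.4]
392 [ 497.  -219.4  220.4]
398 [ 494.1 -219.6  220.3]
404 [ 491.3 -219.   220.4]
```

View pics/w4.png

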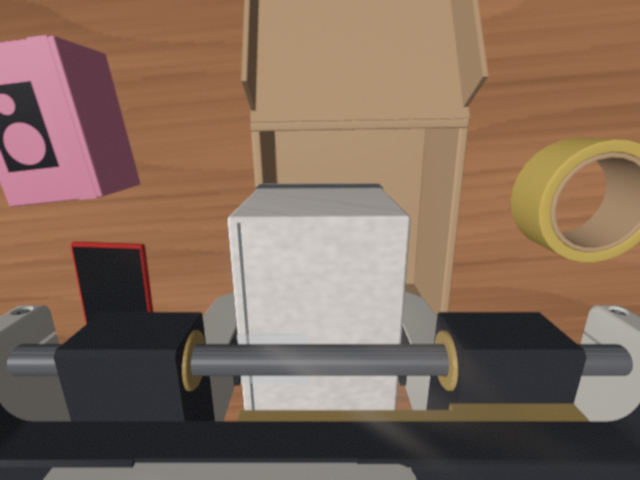

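The wrist view shows the level carton just short of the mailer. The hinge rim is at row 123, columns 252–467, and the right side rim is at columns 445–460. I'll measure the offset from this view.

```bash
python3 - <<'E'
from t import *
s=readout.observe();M=R.from_rotvec(s['ee_rot']).as_matrix();p=s['position']
d=dict(np.load('wrist.npz'));W=cloud(d);t=((W-p)@M)*1000  # tool axes
z=W[...,2]*1000
k=(z>80)&(z<92);k[:110]=0;k[305:]=0;k[:,:246]=0;k[:,475:]=0
q=t[k]
top=q[q[:,0]>np.percentile(q[:,0],99.5)-6]
print('rim x',np.percentile(q[:,0],[1,50,97,99,99.8]).round(1))
for v in (127,135,150,170,200,230,260,290):
    c=np.where(k[v])[0]; print(v,c.min(),c.max(),t[v,c.min()].round(1),t[v,c.max()].round(1),len(c))
top=(abs(z-220)<3);c=t[top];c=c[abs(c[:,1])<60];print('carton',np.percentile(c,[.5,50,99.5],axis=0).round(1))
f=t[(abs(z-4)<4)];
E
```

```text
rim x [-41.4  87.1  96.6  96.7  96.7]
127 252 467 [ 85.9 -42.2  90.1] [ 85.8 101.7  89.1] 204
135 252 467 [ 80.7 -42.4  89.4] [ 80.7 102.5  89.7] 23
150 253 465 [ 70.9 -42.4  90. ] [ 70.9 102.2  88.9] 21
170 255 463 [ 57.4 -41.9  90.6] [ 57.5 102.6  89.1] 21
200 449 460 [35.  97.8 96. ] [ 36.2 103.5  90.2] 12
230 446 457 [12.4 98.  95.5] [ 13.8 104.2  90.4] 12
260 444 453 [-11.2  98.7  94.2] [ -9.1 103.3  88.6] 10
290 441 450 [-36.7  99.1  94.4] [-34.3 104.2  89.4] 10
carton [[-22.5 -34.1 -46.1]
 [ 28.8   2.7 -44.1]
 [ 57.6  40.2 -41.4]]
```

```bash
python3 -m creep '[[0.15,0.35,0,0,0.6],[0,0.34,0,0,0.6],[0,0,0.4,0,0.6],[0,0,0.6,0,0.6],[0,0,0.6,0,0.6],[0,0,0.4,0,0.6],[0,0,0.3,0,0.6],[0,0,0.3,0,0.6],[0,0,0.2,0,0.6],[0,0,0.1,0,0.6],[0,0,0,0,0.6]]' && python3 - <<'E'
from t import *
s=readout.observe();M=R.from_rotvec(s['ee_rot']).as_matrix();p=s['position'];print(p,s['force'])
d=shot('wrist');W=cloud(d);t=((W-p)@M)*1000;z=W[...,2]*1000
for v in(388,400): print(np.median(W[v,270:385],axis=0)*1000)
for v in(240,260,280,300,310): 
  c=np.where(abs(z[v]-86)<5)[0]; print(v,t[v,c[[0,-1]]].round(1).tolist() if len(c) else 0)
E
```

```text
clock: 19.88
position: [0.5158, -0.2428, 0.0603]
ee_rot: [3.139, -0.127, -0.0]
force: [-0.4, -0.2, -2.9]
width: 0.675
gripper_force: 30.0
[ 0.51578522 -0.24280145  0.06032379] [-0.39452001 -0.18424596 -2.89687334]
[ 503.12747856 -246.02794141  104.42890865]
[ 497.24260639 -246.01590838  104.4499337 ]
240 [[42.7, -70.0, -24.5], [43.5, 75.2, -26.3]]
260 [[35.1, -68.8, -26.9], [35.3, 75.0, -27.0]]
280 [[25.8, -69.3, -25.5], [26.1, 75.7, -26.0]]
300 [[16.8, -68.8, -25.8], [16.5, 76.5, -25.0]]
310 [[11.8, -69.0, -25.3], [12.2, 75.9, -25.8]]
```

```bash
python3 -m creep '[[0,0,0.2,0,0.6],[0,0,0.15,0,0.6],[0,0,0.1,0,0.6],[0,0,0.06,0,0.6],[0,0,0.03,0,0.6],[0,0,0,0,0.6]]' && python3 -m creep '[[0,0,0.03,0,0.6],[0,0,0.02,0,0.6],[0,0,0,0,0.6]]'
```

```text
clock: 20.68
position: [0.5158, -0.2428, 0.0387]
ee_rot: [3.139, -0.127, 0.0]
force: [0.2, 0.3, -2.8]
width: 0.675
gripper_force: 30.0
clock: 21.05
position: [0.5157, -0.2428, 0.0367]
ee_rot: [3.139, -0.127, -0.0]
force: [-0.0, 0.4, -3.6]
width: 0.67
gripper_force: 30.0
```

```bash
python3 -m creep '[[0,0,0.02,0,0.6],[0,0,0.02,0,0.6],[0,0,0,0,0.6]]'
```

```text
clock: 21.42
position: [0.5159, -0.2429, 0.0363]
ee_rot: [3.138, -0.128, 0.001]
force: [-4.2, 1.7, 11.1]
width: 0.678
gripper_force: 30.0
```

```bash
python3 -m creep '[[0,0,-0.02,0,0.72],[0,0,0,0,0.78],[0,0,0,0,0.8],[0,0,0,0,0.8],[0,0,-0.2,0,0.8],[0,0,-0.5,0,0.8],[0,0,-0.8,0,0.8],[0,0,-1,0,0.8],[0,0,-1,0,0.8],[-0.5,0,-1,0,0.8],[-1,0,-0.3,0,0.8],[0,0,0,0,0.8]]' && python3 - <<'E'
from t import *
d=shot('wrist','w5');W=cloud(d)*1000;z=W[...,2];k=(abs(z-80)<3);k[:100]=0
im=d['pixels'].astype(int);k&=(im.max(-1)-im.min(-1)<25)
q=W[k];c=np.linalg.lstsq(np.c_[q[:,:2],np.ones(len(q))],q[:,2],rcond=None)[0]
print(len(q),cv2.minAreaRect(q[:,:2].astype(np.float32)),np.median(q[:,2]),np.rad2deg(c[:2]),readout.observe()['force'])
E
```

```text
clock: 22.92
position: [0.4542, -0.2384, 0.2297]
ee_rot: [3.137, -0.13, 0.002]
force: [0.6, -0.1, -0.3]
width: 0.8
gripper_force: 0.0
8526 ((511.4295349121094, -243.53611755371094), (61.86573028564453, 99.2420425415039), 85.51422882080078) 80.30525304471512 [0.0114664  0.06294489] [-0.11661522  0.18059567  0.5228141 ]
```

View pics/w5.png

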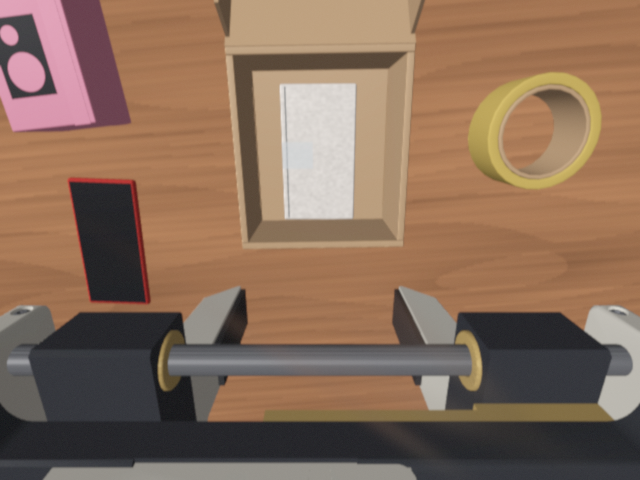

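The carton lies flat and centred in the mailer (columns 281–355, rows 83–220), in line with the lid. The gripper is clear.

```bash
python3 -c "
from cell import sign_off
print(sign_off())"
```

```text
the job is handed in; nothing more can be done
None
```

I levelled the speaker carton inside the tray, lifted it straight out and set it flat, right way up and centred in the mailer with its long side towards the lid; the job is handed in at about 23 s of the 48 s, but no verdict came back, and I did not take a final picture of the flat carton in the tray or the mug.

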